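# Select the marked gear and refit the start knob on a power-feed box

### The arm

A 6-joint arm with a two-finger parallel gripper is mounted at the origin on a cart in front of the work surface, level with it; the furniture and walls round the work are solid. World frame = base frame: x ahead of the robot, y to its left, z up, the work surface at z = 0. Lengths are in mm, angles in degrees, forces in N, time in s.
With the tool pointing down it reaches from about 225 to 725 mm from the base axis. Payload 3.1 kg.
Tool frame: the origin (TCP) lies at the very end of the fingers, on their centre line; the grasp point (between the pads) lies 19 mm behind it; z points along the fingers, y is the direction in which the jaws open and shut (so a half turn about z gives the same grasp; the last joint's range is limited). The gripper opens to 85 mm and grips with 20 to 120 N. Pads are 22 mm wide; open, the fingers measure 114 mm over their backs; the gripper's body (76 mm by 85 mm) begins 54 mm behind the grasp point. The pads swing forward as they close: fully open they stand 13 mm farther back than shut.
Start: joints at [-70.577, 2.75, 5.684, 92.934, 0, 82.678], TCP at [236.251, -468.831, 231.312] pointing down, gripper open.
Joint ranges: [-166.93, 166.93], [-56.73, 111.36], [-69.38, 81.34], [-121.58, 131.49], [-85.45, 84.26], [-180, 180]. Speed limits (degrees/s): [159.86, 159.86, 180, 180, 180, 180].

### API

Orientations are given as a 3x3 rotation matrix whose columns are the frame's x, y, z axes.
In Python, from rig import env gives the robot as it stands.
- The arm moves only by the tool carry_out, never from a script. Its argument "series" is text: rows parted by semicolons, each of 7 numbers parted by spaces: the turn, a rotation vector about the world's x, y, z in degrees, then the shift along the world's x, y, z in m, then the gripper's target within -1 to 1 (fully open at 1, half-way at 0, shut at -1). A call has 1 to 10 rows; each row shifts and turns the pose as measured when the row begins; what a row does not reach is not made up. A row lasts 1/12 s, in which the tool goes at most 41.7 mm and 7.16 degrees, less where a joint would pass 70% of its speed; a pose out of reach is approached as far as the arm can. A call is refused whole if a number of a shift passes 0.0417 or a number of a turn 7.16, either way. A call with a gripper value outside its range is refused whole. The fingers move at their own pace and stop on an object; "grip_force" is the grip in N (left out, the last holds). Time passes only in rows, so rows that do not move let the fingers close. It gives the time, the measured TCP pose, the force and the opening at its end, in the units of the state.
- env.read_state(): the state, without advancing time (a new reading comes with each control period).
- env.get_image(name): name is "side" or "top"; returns a dict with "frame" (400x640x3 uint8, red, green, blue), "camera_matrix" (3x3 intrinsics, pixels), "rvec" (rotation vector, rad) and "tvec" (3), from world to camera coordinates, as OpenCV has them. Camera axes: x right, y down, z forward; pixel columns grow to the right and rows downward; lengths in mm; the calibration is good to about 2 mm. A picture is of the moment at which its call begins. There is no depth.
- env.finish_job(): hands the job in, once; it reports no verdict.
The state is a dict: "t": time; "joint_positions": joint angles; "dq": joint speeds; "tau": joint torques, N m; "tool_pos": TCP position; "tool_rot": TCP orientation; "contact_force": force on the tool from outside, world axes, zero at the start; "ft_torque": the same for the moment, N m; "finger_gap": finger opening in mm.
Only numpy, scipy, OpenCV 4.12 (cv2) and the standard library are available. Lean on these libraries where they do the work, as an engineer would, in place of code of your own. Each camera call takes 0.05 s, during which the arm holds its last target.

### The job

Get the power-feed box ready to run: first throw its lever out of the end notch into the middle notch, the one marked with a raised arrowhead, and leave it sitting there. Then take the loose pointer knob from the worktop, turn it so that its pointer lies over the flat of the D-shaft on the box, push it fully home on the shaft, and press the spring-loaded shaft all the way in with it. Finish while still holding the knob and keeping it pressed in; leave the lever in its notch and the other things on the worktop alone.

Things in the scene. Friction and masses are not known exactly. Their poses are not given: they have to be found in the camera images.
- feed_box: Grey cast control box screwed to the worktop, 230 (its x) x 130 (its y) x 50 mm high, aluminium cover on top. Origin at the centre of its underside, z up. On its centre line: raised arrowhead at the end near the robot (x = -101 mm), lever pivot at x = -20, round boss with the D-shaft at x = +65 mm.
- lever (a joint): Lever angle about its upright pivot (rad, counter-clockwise from above). Spring detents draw it into notches at -0.6 (handle to the box's +y side), 0 (arm along the box's -x: the marked middle notch) and +0.6; stops at +-0.72. Starts near -0.6. 4 N at the handle takes it over the hump half-way between notches; within 0.25 rad of a notch it draws itself in and stays.
- lever_grip (a point): Point on the axis of the lever's upright black round handle, 42 mm above the box's cover, 62 mm from the pivot; moves with the lever, which swings level. The handle is 20 mm in diameter and reaches from 22 to 58 mm above the cover; under it is the flat steel arm, its top 20 mm above the cover.
- lever_hinge (a point): Point on the lever's upright pivot axis, at the height of lever_grip; it does not move. The hub round it is 34 mm in diameter and 21 mm high.
- marked_notch (a point): Where lever_grip is when the lever sits in the marked middle notch.
- knob_center (a point): Centre of the loose black pointer knob, 24 mm above its underside; stands bore down, z up. Skirt 50 mm in diameter, 24 mm high; on it a bar grip 14 mm thick (y), 24 mm tall, from x = -22 to the pointed end at x = +28 mm: grip its flat sides. D-bore below: 20 mm in diameter, 18 mm deep, flat 4 mm from the axis on the +x (pointer) side.
- shaft_tip (a point): Centre of the top face of the upright steel D-shaft: 18 mm in diameter, flat 3 mm from the axis on this frame's +x side, tip bevelled 2 mm, 26 mm out of a boss (46 mm in diameter, 8 mm high) on the cover. It does not turn; it sinks as the spindle is pressed. Knob fully home: knob_center 6 mm above this point, x axes alike; knob only resting on the tip: 24 mm above.
- spindle (a joint): How far the D-shaft is pushed in (m): 0 when released, 0.006 fully in, at its stop. A spring pushes it out with 5 N at the start of its travel and 8 N fully in; it carries the weight of the knob without moving.
- screwdriver: Bystander: cross screwdriver with a blue handle, 30 x 200 x 32 mm, lying near the worktop's front edge. Origin at the centre of its underside.
- tape_measure: Bystander: yellow tape measure, 33 x 81 x 66 mm, on the right. Origin at the centre of its underside.
- offcut: Bystander: dark wooden offcut, 45 x 90 x 30 mm, beyond the knob. Origin at the centre of its underside.
- knob: The same loose knob (70 to 140 g) as a whole, origin at the centre of its underside, axes as knob_center, 48 mm high in all.
Not all that is in view belongs to the job. What is shaped like the knob but red is not meant.

How it is judged:
By the outcome, as a careful person would: the job done as asked, in the order asked, and still so for the second after the job is handed in, while the arm keeps its last pose, push and grip.
It also fails if it takes over 48 s, if anything falls off the work surface, if the arm or the gripper's body presses on something with over 40 N, if the wrist force passes 120 N, or if a joint passes its speed limit or range.

## Working session

There is one attempt and no reset: what is moved stays moved. The work goes in short steps, Python scripts to look and compute and a tool call to move; the robot and the scene stay as the last step left them, time stands still between calls to the robot, and variables do not carry over. Pictures are saved under pics/ and viewed, and the job is handed in when it is done.

Besides the shell and the picture viewer there is one more tool, called after "Emit:" by a JSON object that holds its "method" and its "body". carry_out: Moves the arm, as the interface text tells. Its arguments: {"type":"object","properties":{"series":{"type":"string"},"grip_force":{"type":"number"}},"required":["series"]}

```bash
mkdir -p pics; ls; python3 - <<'E'
from rig import env
import cv2,numpy as np
s=env.read_state()
for k,v in s.items(): print(k,np.round(v,3).tolist())
for n in("side","top"):
    d=env.get_image(n); cv2.imwrite(f"pics/{n}0.png",cv2.cvtColor(d["frame"],cv2.COLOR_RGB2BGR))
    R=cv2.Rodrigues(np.array(d["rvec"]))[0]; print(n,d["camera_matrix"],-R.T@np.array(d["tvec"]).ravel(),R[2])
E
```

```text
pics
t 0.0
joint_positions [-70.578, 2.792, 5.593, 92.936, -0.0, 82.677]
dq [-0.072, -0.006, -0.011, 0.045, -0.116, 0.016]
tau [-0.0, -33.877, 32.002, 0.02, -0.0, -0.0]
tool_pos [236.037, -468.254, 230.13]
tool_rot [[0.893, 0.45, -0.001], [0.45, -0.893, 0.002], [0.0, -0.002, -1.0]]
contact_force [-0.289, -0.365, -0.354]
ft_torque [0.01, -0.061, -0.018]
finger_gap 85.577
side [[506.01749776   0.         316.42089879]
 [  0.         506.01749776 200.89912995]
 [  0.           0.           1.        ]] [  186.06508655 -1206.34330546   625.37482922] [ 0.23703688  0.87246583 -0.42733697]
top [[364.39902735   0.         324.75167937]
 [  0.         364.39902735 195.87856153]
 [  0.           0.           1.        ]] [361.1924218  -90.54341262 913.63930748] [ 0.18394342  0.03865195 -0.98217659]
```

View pics/side0.png

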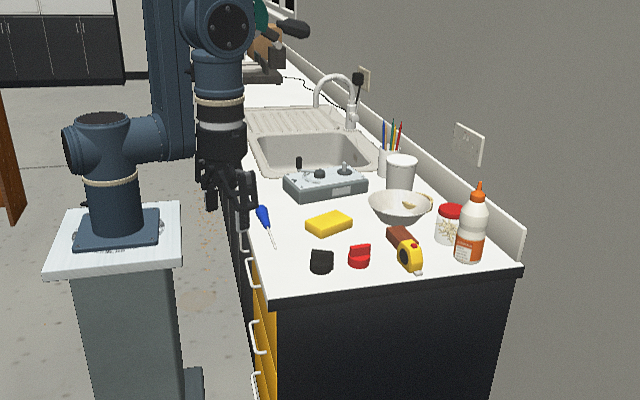

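View pics/top0.png

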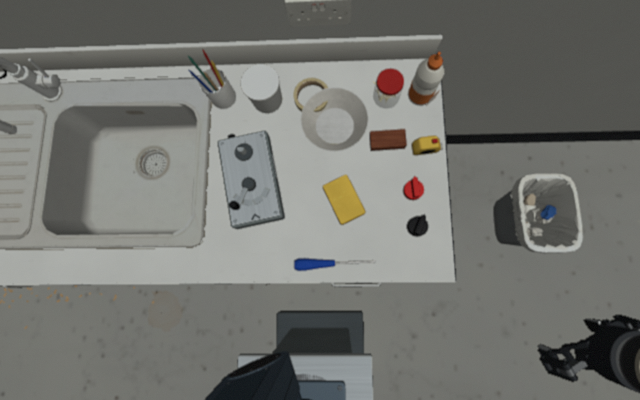

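```bash
cat > h.py <<'E'
from rig import env
import cv2,numpy as np
def cap(tag):
    D={}
    for n in("side","top"):
        d=env.get_image(n); D[n]=d
        cv2.imwrite(f"pics/{n}{tag}.png",cv2.cvtColor(d["frame"],cv2.COLOR_RGB2BGR))
    np.savez("cal.npz",**{n+k:np.array(D[n][k]) for n in D for k in("camera_matrix","rvec","tvec")})
def crop(n,tag,u0,v0,u1,v1,s):
    im=cv2.imread(f"pics/{n}{tag}.png")[v0:v1,u0:u1]
    im=cv2.resize(im,None,fx=s,fy=s,interpolation=cv2.INTER_CUBIC)
    for u in range((u0+9)//10*10,u1,10):
        x=int((u+.5-u0)*s)  # pixel centre
        cv2.line(im,(x,0),(x,6),(0,0,255),1); cv2.putText(im,str(u),(x-10,18),0,.38,(0,0,255),1)
    for v in range((v0+9)//10*10,v1,10):
        y=int((v+.5-v0)*s); cv2.line(im,(0,y),(6,y),(0,0,255),1); cv2.putText(im,str(v),(8,y+4),0,.38,(0,0,255),1)
    f=f"pics/c_{n}{tag}_{u0}_{v0}.png"; cv2.imwrite(f,im); print(f,im.shape)
def P(n):
    c=np.load("cal.npz"); R=cv2.Rodrigues(c[n+"rvec"])[0]; return c[n+"camera_matrix"],R,c[n+"tvec"].reshape(3)
def proj(n,X):
    K,R,t=P(n); return cv2.projectPoints(np.atleast_2d(np.array(X,float)),R,t,K,None)[0][:,0]
def ray(n,uv):
    K,R,t=P(n); return -R.T@t, R.T@np.linalg.inv(K)@np.array([*uv,1.])
def atz(n,uv,z):
    o,d=ray(n,uv); return o+d*(z-o[2])/d[2]
def tri(a,b):
    Ms=[np.c_[P(n)[0]@P(n)[1],P(n)[0]@P(n)[2]] for n in("side","top")]
    X=cv2.triangulatePoints(Ms[0],Ms[1],np.array(a,float).reshape(2,1),np.array(b,float).reshape(2,1))[:,0]
    return X[:3]/X[3]
E
python3 - <<'E'
from h import *
cap("1")
crop("side","1",275,140,375,210,8)
crop("side","1",300,225,390,285,8)
crop("top","1",210,125,295,235,5)
crop("top","1",390,165,440,245,7)
E
```

```text
pics/c_side1_275_140.png (560, 800, 3)
pics/c_side1_300_225.png (480, 720, 3)
pics/c_top1_210_125.png (550, 425, 3)
pics/c_top1_390_165.png (560, 350, 3)
```

View pics/c_side1_275_140.png

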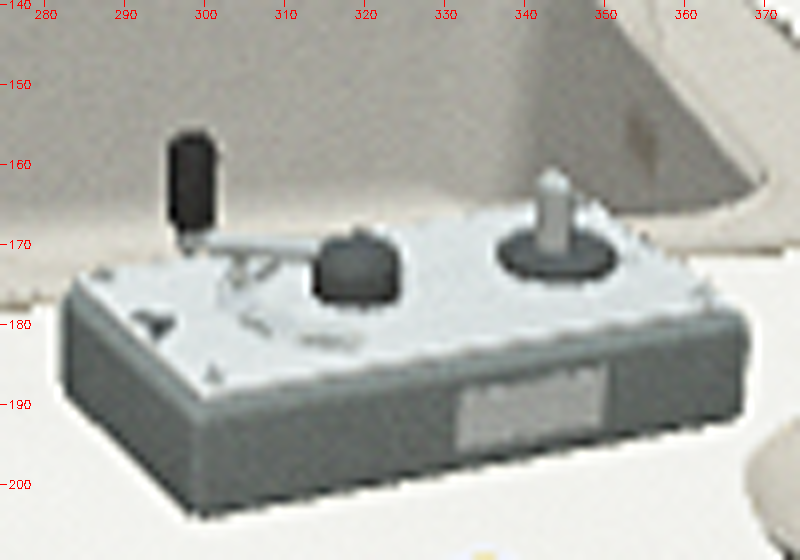

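View pics/c_side1_300_225.png

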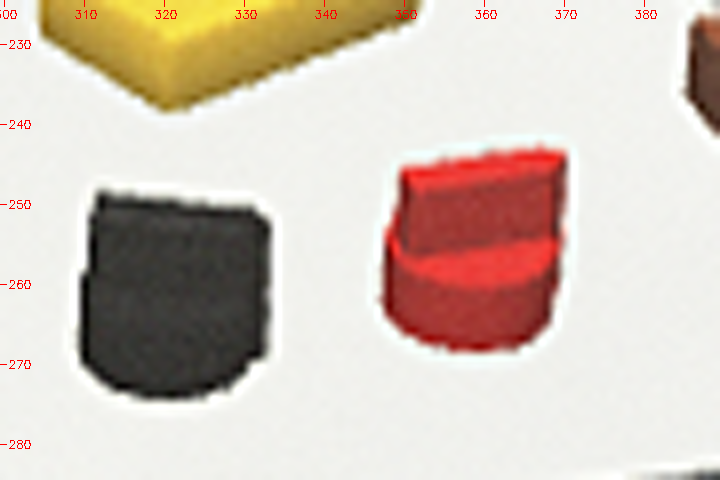

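View pics/c_top1_210_125.png

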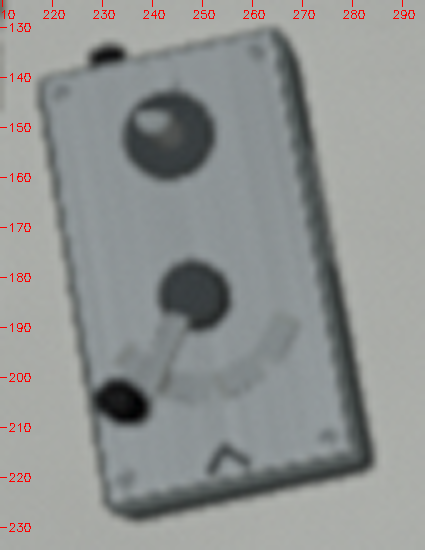

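View pics/c_top1_390_165.png

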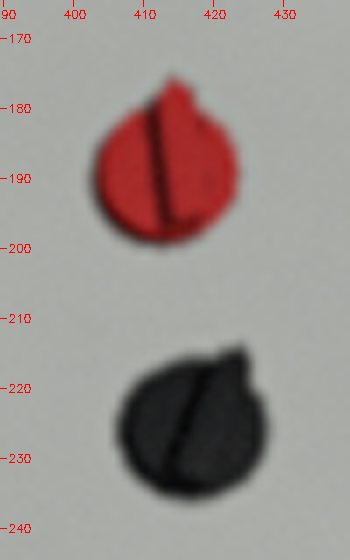

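```bash
cat > fit.py <<'E'
from h import *
from scipy.optimize import least_squares
obs=[("side",(-115,-65,0),(299.7,204),1),("side",(115,-65,0),(367.5,191.8),1),("side",(-115,65,0),(283,188.5),1),
("side",(65,0,58),(344,170.8),1),("side",(65,0,84),(343.7,162.3),1),
("top",(65,0,58),(243,151.5),1),("top",(-20,0,71),(248.5,183),1),("top",(65,0,84),(241,148.5),1),
("top",(-112,0,50),(254.5,219.5),0),("top",(-115,65,50),(230.5,227),1),("top",(115,65,50),(217.3,139.5),1),("top",(115,-65,50),(265.3,129.5),1)]
def W(p,l):
    c,s=np.cos(p[2]),np.sin(p[2]); l=np.array(l,float); return np.array([p[0]+c*l[0]-s*l[1],p[1]+s*l[0]+c*l[1],l[2]+p[3]])
def res(p,sel=("side","top")):
    return np.concatenate([(proj(n,W(p,l))[0]-o)*w for n,l,o,w in obs if n in sel])
if __name__=="__main__":
    for sel in (("side","top"),("top",),("side",)):
        r=least_squares(res,[450,50,.2,0],kwargs=dict(sel=sel),loss="soft_l1")
        print(sel,np.round(r.x,2),np.degrees(r.x[2])); print(np.round(res(r.x,sel).reshape(-1,2),1).tolist())
        print("shaft",W(r.x,(65,0,84)),"piv",W(r.x,(-20,0,92)))
    print("tri tip",tri((343.7,162.3),(241,148.5)),"boss",tri((344,170.8),(243,151.5)))
    print("lever handle top", tri((298.3,157),(233.5,204)), "lever mid", tri((298.3,162.5),(234.3,204.5)))
    print(np.round(W(r.x,(0,0,0)),1))
    print("knob ctr",tri((321,262),(417.5,226)))
    print(atz("top",(417,226),24),atz("top",(424,215),48),atz("top",(414.5,233),48), atz("side",(321,273.5),0))
E
python3 fit.py
```

```text
('side', 'top') [572.31 129.23  75.6    2.31] 4331.7933566025795
[[-1.4, 2.2], [0.7, 1.2], [-2.5, 0.3], [0.1, -0.9], [0.8, -0.5], [0.4, -0.1], [-0.4, 0.1], [-0.4, -0.4], [0.0, 0.0], [0.1, 1.7], [-1.7, -0.2], [0.8, -1.4]]
shaft [635.93407132 142.51596147  86.31218198] piv [552.72832839 125.14344458  94.31218198]
('top',) [578.94 135.9  100.73 -22.3 ] 5771.319565937654
[[0.6, 0.3], [-0.6, -0.3], [-0.1, 0.1], [0.0, 0.0], [0.1, -0.2], [-0.6, 0.3], [0.6, -0.2]]
shaft [642.679051   148.65504992  61.70398698] piv [559.33249754 131.97116467  69.70398698]
('side',) [591.37 189.13  25.33 -23.11] 1451.4574140480242
[[0.2, 0.6], [-0.6, 0.4], [-0.0, -0.5], [-0.2, -0.7], [0.6, 0.1]]
shaft [655.06986675 202.04521969  60.88873109] piv [571.76369429 185.16085916  68.88873109]
tri tip [633.9125598  141.96758197  85.35720712] boss [636.62713668 144.59462529  56.62687076]
lever handle top [495.76728583 147.98142621 109.09009806] lever mid [497.11902672 151.64902823  90.5096827 ]
[591.4 189.1 -23.1]
knob ctr [ 451.58443923 -280.91443196   19.83288543]
[ 449.83837099 -278.51452255   24.        ] [ 473.31349973 -291.30196297   48.        ] [ 431.05632104 -266.71787493   48.        ] [ 448.77233467 -296.5697094     0.        ]
```

Emit:
{"method": "carry_out", "body": {"series": "0 0 7 0.012 0.028 0 1;0 0 7 0.012 0.028 0 1;0 0 7 0.012 0.028 0 1;0 0 7 0.012 0.028 0 1;0 0 7 0.012 0.028 0 1;0 0 7 0.012 0.028 0 1;0 0 7 0.012 0.028 0 1;0 0 7 0.012 0.028 0 1;0 0 7 0.012 0.028 0 1;0 0 7 0.012 0.028 0 1", "grip_force": 20}}

```text
t: 1.03
tool_pos: [355.4, -180.7, 225.4]
tool_rot: [[-0.143, 0.99, -0.005], [0.99, 0.143, 0.0], [0.001, -0.005, -1.0]]
contact_force: [0.0, -0.7, 0.4]
finger_gap: 85.5
```

Emit:
{"method": "carry_out", "body": {"series": "0 0 7 0.014 0.032 0 1;0 0 7 0.014 0.032 0 1;0 0 7 0.014 0.032 0 1;0 0 7 0.014 0.032 0 1;0 0 7 0.014 0.032 0 1;0 0 7 0.014 0.032 0 1;0 0 7 0.014 0.032 0 1;0 0 7 0.014 0.032 0 1;0 0 7 0.014 0.032 0 1;0 0 7 0.014 0.032 0 1"}}

```text
t: 1.87
tool_pos: [497.6, 156.8, 224.5]
tool_rot: [[-0.985, 0.175, 0.001], [0.175, 0.985, -0.005], [-0.002, -0.004, -1.0]]
contact_force: [0.4, -0.9, -0.2]
finger_gap: 85.2
```

Emit:
{"method": "carry_out", "body": {"series": "0 0 2 0 0 -0.01 1;0 0 0 0 0 -0.01 1"}}

```text
t: 2.03
tool_pos: [500.3, 164.0, 204.2]
tool_rot: [[-0.992, 0.126, 0.005], [0.126, 0.992, -0.001], [-0.005, -0.001, -1.0]]
contact_force: [-0.2, 0.5, 0.1]
finger_gap: 85.3
```

```bash
python3 - <<'E'
from h import *
cap("2")
crop("side","2",250,60,400,200,5)
crop("top","2",150,100,300,250,5)
s=env.read_state();print(s["tool_pos"],s["joint_positions"])
E
```

```text
pics/c_side2_250_60.png (700, 750, 3)
pics/c_top2_150_100.png (750, 750, 3)
[498.65316689 162.49979881 202.29206701] [10.78771405  2.38185558  1.99837923 89.60606193 -0.1099842  18.28666217]
```

Emit:
{"method": "carry_out", "body": {"series": "0 0 0 -0.003 -0.013 0 1;0 0 0 0 0 0 1;0 0 0 0 0 0 1"}}

```text
t: 2.38
tool_pos: [494.1, 145.9, 202.1]
tool_rot: [[-0.991, 0.136, -0.001], [0.136, 0.991, -0.003], [0.001, -0.003, -1.0]]
contact_force: [0.4, -0.3, -0.2]
finger_gap: 85.8
```

```bash
python3 - <<'E'
from h import *
cap("2")
crop("side","2",250,60,400,200,5)
crop("top","2",150,100,300,250,5)
s=env.read_state();print(s["tool_pos"],s["contact_force"]); print(proj("side",s["tool_pos"]),proj("top",s["tool_pos"]))
E
```

```text
pics/c_side2_250_60.png (700, 750, 3)
pics/c_top2_150_100.png (750, 750, 3)
[494.39193171 146.06956996 202.35675743] [ 0.26011499 -0.44846382  1.07858059]
[[298.51974716 126.27996783]] [[221.02447278 197.58714531]]
```

View pics/c_side2_250_60.png

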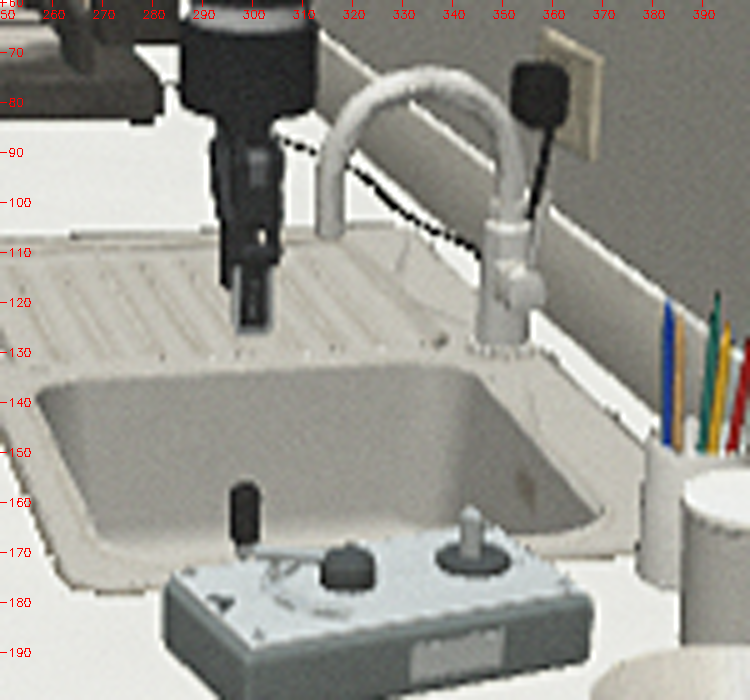

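View pics/c_top2_150_100.png

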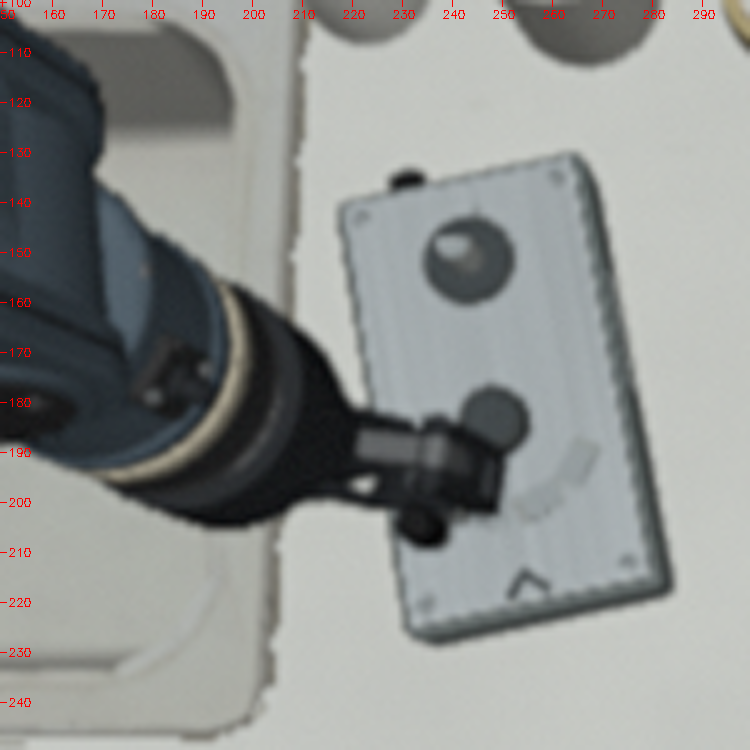

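Emit:
{"method": "carry_out", "body": {"series": "0 0 0 0.001 0.002 -0.025 1;0 0 0 0 0 -0.025 1;0 0 0 0 0 -0.025 1;0 0 0 0 0 -0.02 1;0 0 0 0 0 -0.015 1;0 0 0 0 0 -0.005 1"}}

```text
t: 2.98
tool_pos: [499.9, 145.7, 91.3]
tool_rot: [[-0.99, 0.143, 0.017], [0.143, 0.99, 0.0], [-0.016, 0.003, -1.0]]
contact_force: [-0.2, -0.1, -0.5]
finger_gap: 85.7
```

```bash
python3 - <<'E'
from h import *
cap("3")
crop("side","3",250,100,400,210,5)
s=env.read_state();print(s["tool_pos"],s["contact_force"])
print(proj("side",[[494,100,92],[496,149,92]]))
E
```

```text
pics/c_side3_250_100.png (550, 750, 3)
[500.43845653 145.89192311  92.57822073] [ 0.07226235  0.17011403 -0.20916072]
[[301.46200394 168.47293036]
 [298.38551649 162.34186443]]
```

View pics/c_side3_250_100.png

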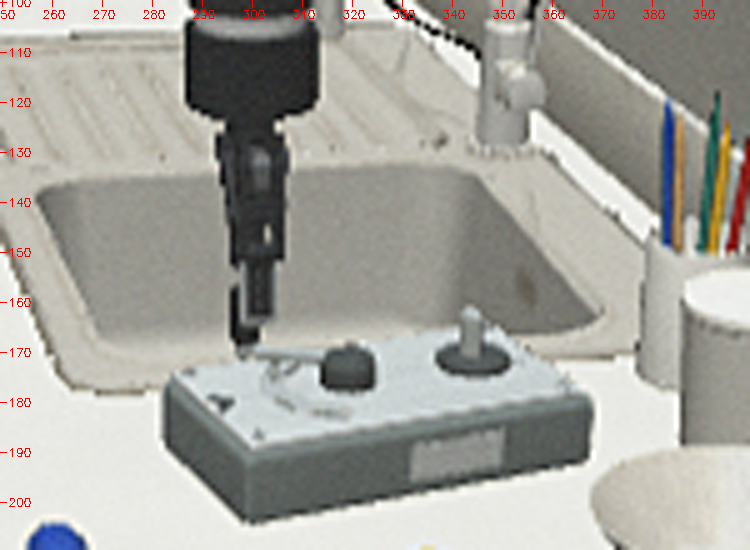

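Emit:
{"method": "carry_out", "body": {"series": "0 0 0 -0.005 0.002 -0.007 1;0 0 0 0 0 -0.005 1;0 0 0 0 0 0 1;0 0 0 0 0 0 -1;0 0 0 0 0 0 -1;0 0 0 0 0 0 -1;0 0 0 0 0 0 -1;0 0 0 0 0 0 -1;0 0 0 0 0 0 -1"}}

```text
t: 3.83
tool_pos: [499.6, 151.1, 87.6]
tool_rot: [[-0.989, 0.142, 0.03], [0.143, 0.99, 0.008], [-0.028, 0.012, -1.0]]
contact_force: [-0.5, 4.1, -1.2]
finger_gap: 18.9
```

Emit:
{"method": "carry_out", "body": {"series": "0 0 0 -0.001 -0.004 0 -1;0 0 0 -0.001 -0.004 0 -1;0 0 0 -0.001 -0.004 0 -1;0 0 0 -0.001 -0.004 0 -1;0 0 0 0 -0.004 0 -1;0 0 0 0 -0.004 0 -1"}}

```text
t: 4.33
tool_pos: [495.0, 139.6, 87.4]
tool_rot: [[-0.991, 0.128, 0.029], [0.129, 0.991, 0.037], [-0.024, 0.04, -0.999]]
contact_force: [-1.4, 5.6, 1.4]
finger_gap: 18.9
```

Emit:
{"method": "carry_out", "body": {"series": "0 0 0 -0.001 -0.006 0 -1;0 0 0 -0.001 -0.006 0 -1;0 0 0 0 -0.006 0 -1;0 0 0 0 -0.006 0 -1;0 0 0 0 -0.005 0 -1"}}

```text
t: 4.75
tool_pos: [492.3, 113.3, 87.2]
tool_rot: [[-0.992, 0.121, 0.029], [0.123, 0.991, 0.045], [-0.023, 0.048, -0.999]]
contact_force: [2.2, 7.9, -2.9]
finger_gap: 18.7
```

Emit:
{"method": "carry_out", "body": {"series": "0 0 0 0 0 0 -1;0 0 0 0 0 0 -1"}}

```text
t: 4.92
tool_pos: [492.3, 113.0, 87.2]
tool_rot: [[-0.992, 0.123, 0.028], [0.124, 0.991, 0.048], [-0.022, 0.051, -0.998]]
contact_force: [-0.2, 5.2, -0.5]
finger_gap: 18.8
```

```bash
python3 - <<'E'
from h import *
cap("4")
crop("side","4",250,100,400,210,5)
crop("top","4",150,100,300,250,5)
s=env.read_state();print(s["tool_pos"],s["contact_force"])
E
```

```text
pics/c_side4_250_100.png (550, 750, 3)
pics/c_top4_150_100.png (750, 750, 3)
[492.33652613 112.97583396  87.20364781] [-0.3393368   4.92360439  0.40026023]
```

View pics/c_side4_250_100.png

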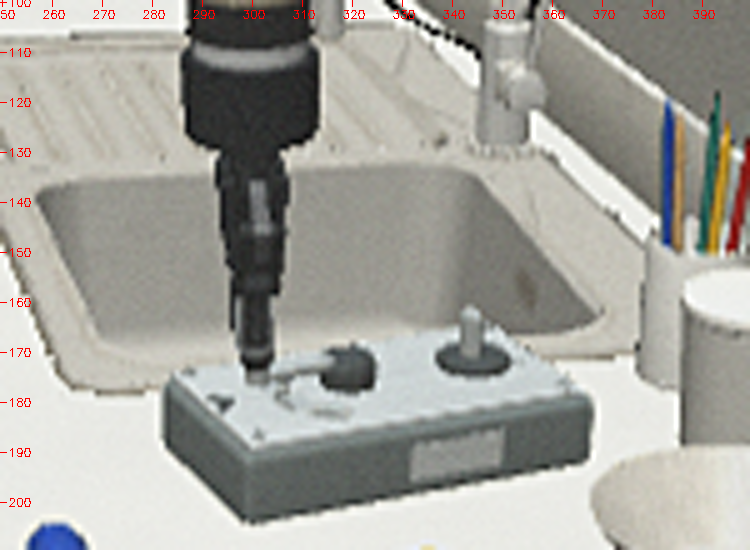

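View pics/c_top4_150_100.png

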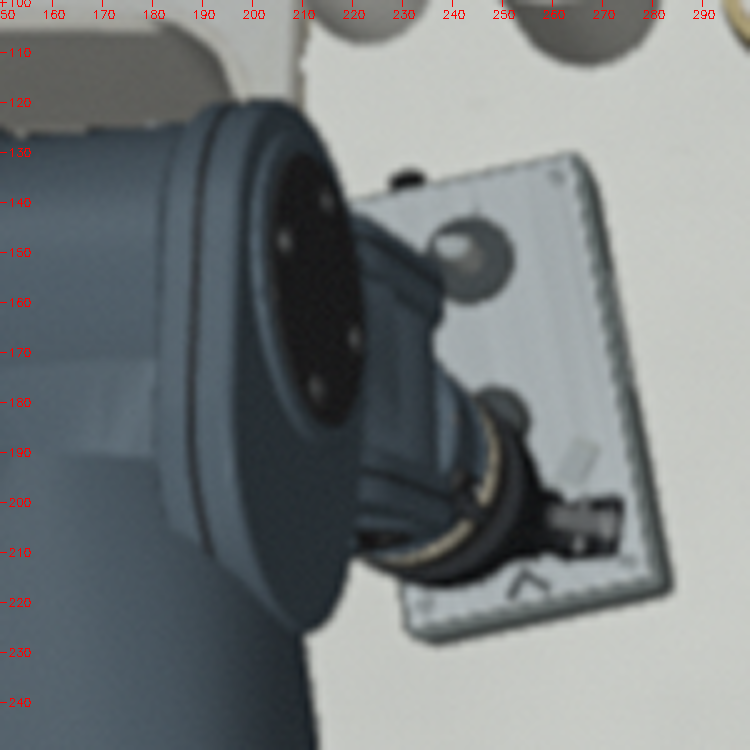

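Emit:
{"method": "carry_out", "body": {"series": "0 0 0 0 0 0 0;0 0 0 0 0 0 1;0 0 0 0 0 0 1;0 0 0 0 0 0 1;0 0 0 0 0 0.015 1;0 0 0 0 0 0.03 1;0 0 0 0 0 0.035 1;0 0 0 0 0 0.035 1;0 0 0 0 0 0.035 1"}}

```text
t: 5.77
tool_pos: [484.2, 105.8, 230.2]
tool_rot: [[-0.992, 0.129, 0.006], [0.129, 0.991, 0.03], [-0.002, 0.031, -1.0]]
contact_force: [1.5, -0.2, 0.6]
finger_gap: 85.5
```

Emit:
{"method": "carry_out", "body": {"series": "-1.7 0.3 -2 -0.003 -0.032 0 1;0 0 -2.5 -0.003 -0.032 0 1;0 0 -2.5 -0.003 -0.032 0 1;0 0 -2.5 -0.003 -0.032 0 1;0 0 -2.5 -0.003 -0.032 0 1;0 0 -2.5 -0.003 -0.032 0 1;0 0 -2.5 -0.003 -0.032 0 1;0 0 -2.5 -0.003 -0.03 0 1;0 0 -2 -0.003 -0.02 0 1;0 0 0 -0.003 0 0 1"}}

```text
t: 6.6
tool_pos: [458.5, -185.2, 246.7]
tool_rot: [[-0.867, 0.498, 0.026], [0.498, 0.867, -0.026], [-0.036, -0.01, -0.999]]
contact_force: [-0.1, 0.7, -0.3]
finger_gap: 85.6
```

```bash
python3 - <<'E'
from h import *
cap("5")
crop("side","5",275,140,375,210,8)
crop("top","5",210,125,295,235,5)
crop("side","5",300,225,350,285,10)
crop("top","5",395,200,445,245,12)
s=env.read_state();print(s["tool_pos"],s["contact_force"])
E
```

```text
pics/c_side5_275_140.png (560, 800, 3)
pics/c_top5_210_125.png (550, 425, 3)
pics/c_side5_300_225.png (600, 500, 3)
pics/c_top5_395_200.png (540, 600, 3)
[ 458.4428508  -182.0534296   246.97723762] [-0.15795632  0.50432109  0.40401755]
```

View pics/c_side5_275_140.png

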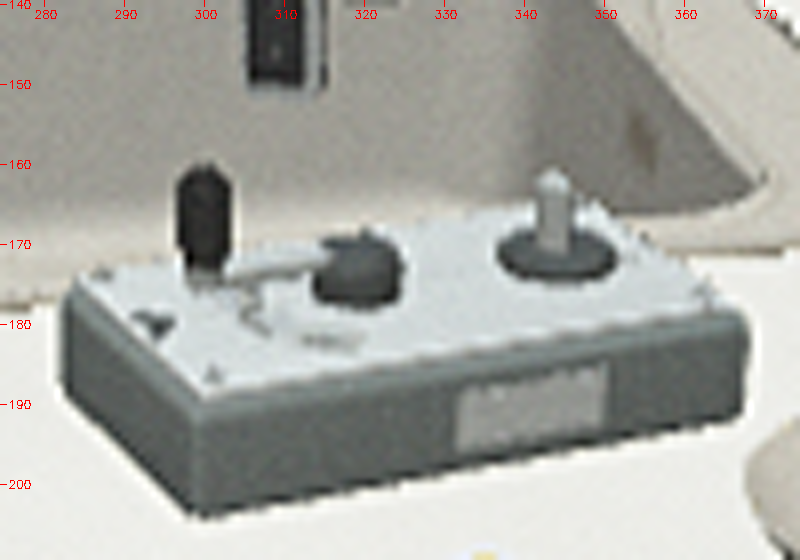

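View pics/c_top5_210_125.png

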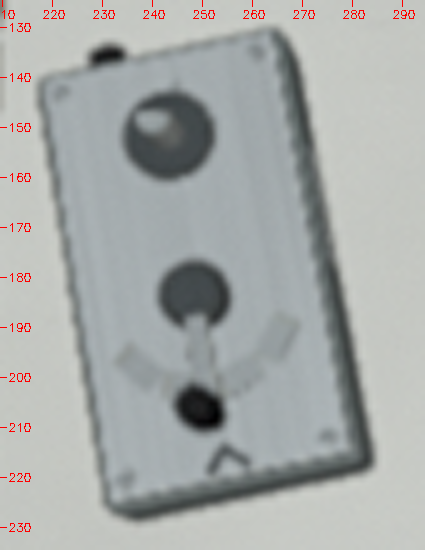

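View pics/c_side5_300_225.png

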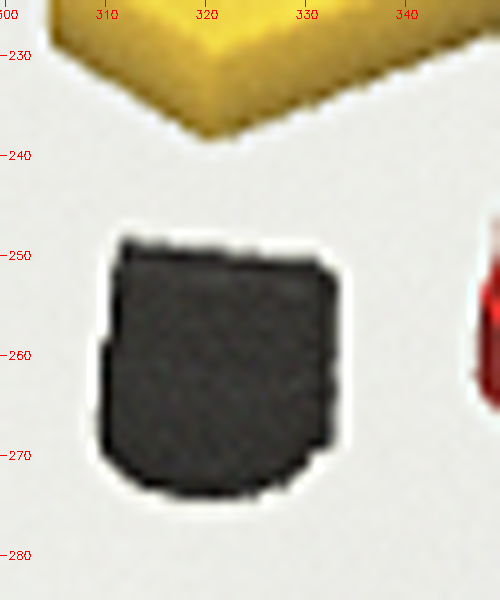

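View pics/c_top5_395_200.png

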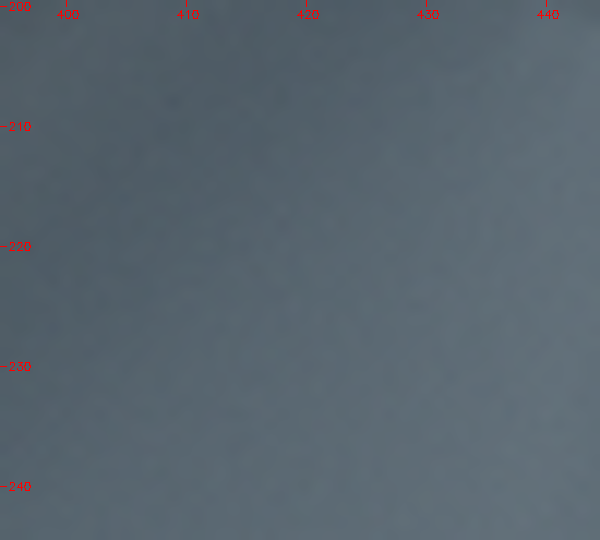

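```bash
cat > kf.py <<'E'
from h import *
from scipy.optimize import minimize
S=8
def hulls(n,x,y,yaw):
    a=np.linspace(0,2*np.pi,48,endpoint=False)
    cyl=[[25*np.cos(t),25*np.sin(t),z] for t in a for z in(0,24)]
    bar=[[px,py,z] for px,py in((-22,-7),(-22,7),(21,-7),(21,7),(28,0)) for z in(24,48)]
    c,s=np.cos(yaw),np.sin(yaw); out=[]
    for L in(cyl,bar):
        L=np.array(L); Wp=np.c_[x+c*L[:,0]-s*L[:,1],y+s*L[:,0]+c*L[:,1],L[:,2]]
        out.append(cv2.convexHull(proj(n,Wp).astype(np.float32))[:,0])
    return out
win=dict(side=(300,240,345,282),top=(398,205,438,245))
M={}
for n,(u0,v0,u1,v1) in win.items():
    g=cv2.imread(f"pics/{n}1.png").max(2)[v0:v1,u0:u1].astype(float)
    lo,hi=np.percentile(g,3),np.percentile(g,95); M[n]=np.clip((g-lo)/(hi-lo),0,1)
def cost(p,sel):
    e=0
    for n in sel:
        u0,v0,u1,v1=win[n]; im=np.zeros(((v1-v0)*S,(u1-u0)*S),np.uint8)
        for h in hulls(n,*p[:2],p[2]): cv2.fillConvexPoly(im,np.round(((h+.5-[u0,v0])*S-.5)*16).astype(np.int32),255,shift=4)
        m=1-cv2.GaussianBlur(cv2.resize(im/255.,(u1-u0,v1-v0),interpolation=cv2.INTER_AREA),(0,0),.6)
        e+=((m-M[n])**2).sum()
    return e
for sel in(("side","top"),("top",),("side",)):
    best=None
    for y0 in(-.2,-.5,-.8):
        r=minimize(cost,[450,-280,y0],args=(sel,),method="Nelder-Mead",options=dict(initial_simplex=[[450,-280,y0],[456,-280,y0],[450,-274,y0],[450,-280,y0+.25]]))
        if best is None or r.fun<best.fun: best=r
    print(sel,np.round(best.x[:2],1),np.degrees(best.x[2]),best.fun)
E
python3 kf.py
```

```text
('side', 'top') [ 451.9 -280.2] -26.023910710401537 34.88375037708134
('top',) [ 451.4 -280.8] -23.07888348283558 10.522485993449479
('side',) [ 452.6 -278.3] -29.601243722233736 19.529235411200386
```

Emit:
{"method": "carry_out", "body": {"series": "1.5 1.5 2 -0.001 -0.03 -0.025 1;0 0 2 -0.002 -0.03 -0.03 1;0 0 0 -0.002 -0.025 -0.03 1;0 0 0 -0.001 -0.01 -0.03 1;0 0 0 0 0 -0.02 1;0 0 0 0 0 0 1;0 0 0 0 0 0 1"}}

```text
t: 7.28
tool_pos: [456.1, -273.8, 112.1]
tool_rot: [[-0.909, 0.416, 0.01], [0.416, 0.909, 0.001], [-0.008, 0.005, -1.0]]
contact_force: [0.2, 0.0, 0.6]
finger_gap: 85.3
```

Emit:
{"method": "carry_out", "body": {"series": "0 0.5 -1 -0.004 -0.006 -0.01 1;0 0 0 0 0 -0.02 1;0 0 0 0 0 -0.02 1;0 0 0 0 0 0 1;0 0 0 0 0 0 1"}}

```text
t: 7.7
tool_pos: [457.2, -280.1, 68.6]
tool_rot: [[-0.904, 0.428, 0.009], [0.428, 0.904, -0.008], [-0.012, -0.003, -1.0]]
contact_force: [1.1, -0.2, -0.1]
finger_gap: 85.6
```

```bash
python3 - <<'E'
from h import *
cap("6")
crop("side","6",270,190,370,290,7)
s=env.read_state();print(s["tool_pos"],s["tool_rot"])
E
```

```text
pics/c_side6_270_190.png (700, 700, 3)
[ 457.26783534 -280.219487     68.91859638] [[-0.90371693  0.42801895  0.00977215]
 [ 0.427954    0.90376436 -0.00808467]
 [-0.01229211 -0.00312422 -0.99991957]]
```

View pics/c_side6_270_190.png

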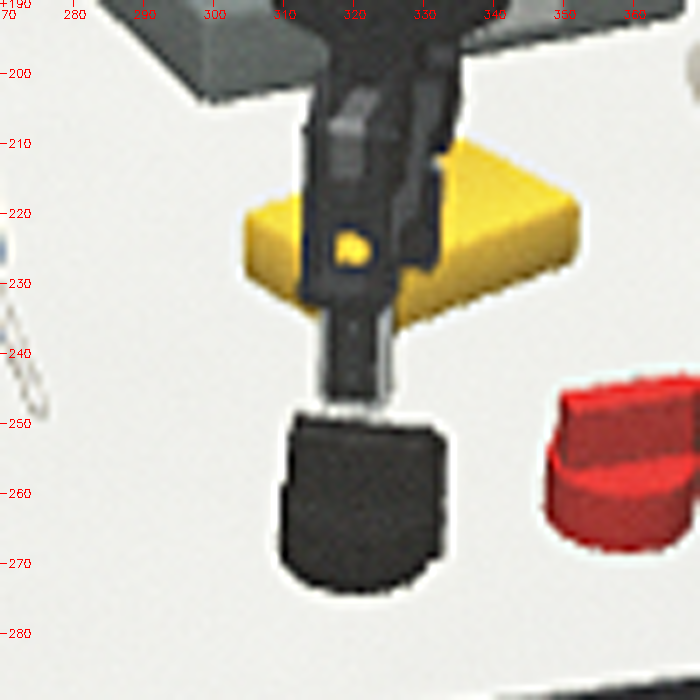

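Emit:
{"method": "carry_out", "body": {"series": "0.5 0.5 0 -0.005 0 -0.015 1;0 0 0 0 0 -0.015 1;0 0 0 0 0 -0.006 1;0 0 0 0 0 0 1;0 0 0 0 0 0 1", "grip_force": 60}}

```text
t: 8.22
tool_pos: [454.8, -282.9, 36.3]
tool_rot: [[-0.904, 0.428, 0.007], [0.428, 0.904, -0.005], [-0.009, -0.001, -1.0]]
contact_force: [0.9, -0.4, -0.1]
finger_gap: 85.2
```

Emit:
{"method": "carry_out", "body": {"series": "0 0.5 0 -0.003 0.002 -0.006 1;0 0 0 0 0 -0.004 1;0 0 0 0 0 0 0.3;0 0 0 0 0 0 -0.2"}}

```text
t: 8.55
tool_pos: [452.1, -281.4, 26.8]
tool_rot: [[-0.904, 0.428, -0.001], [0.428, 0.904, -0.006], [-0.002, -0.006, -1.0]]
contact_force: [0.6, -0.1, -0.2]
finger_gap: 63.8
```

Emit:
{"method": "carry_out", "body": {"series": "0 0 0 0 0 0.001 -0.5;0 0 0 0 0 0 -1;0 0 0 0 0 0 -1;0 0 0 0 0 0 -1;0 0 0 0 0 0 -1;0 0 0 0 0 0 -1;0 0 0 0 0 0 -1"}}

```text
t: 9.13
tool_pos: [452.8, -281.7, 28.9]
tool_rot: [[-0.904, 0.428, 0.0], [0.428, 0.904, -0.007], [-0.003, -0.006, -1.0]]
contact_force: [0.1, 0.3, 0.2]
finger_gap: 12.5
```

Emit:
{"method": "carry_out", "body": {"series": "0 0 0 0 0 0.01 -1;0 0 0 0 0 0.025 -1;0 0 0 0 0 0.035 -1;0 0 0 0 0 0.035 -1;0 0 2 0.006 0.015 0.03 -1;0 0 3 0.01 0.025 0 -1;0 0 3 0.013 0.03 0 -1;0 0 3 0.013 0.03 0 -1;0 0 3 0.013 0.03 0 -1;0 0 3 0.013 0.03 0 -1"}}

```text
t: 9.97
tool_pos: [517.4, -119.6, 174.5]
tool_rot: [[-0.989, 0.146, 0.001], [0.146, 0.989, -0.011], [-0.003, -0.01, -1.0]]
contact_force: [0.7, -0.2, -1.2]
finger_gap: 12.6
```

Emit:
{"method": "carry_out", "body": {"series": "0 0 3 0.013 0.03 0 -1;0 0 3 0.013 0.03 0 -1;0 0 3 0.013 0.03 0 -1;0 0 3 0.013 0.03 0 -1;0 0 3 0.013 0.03 0 -1;0 0 2 0.013 0.03 0 -1;0 0 0 0.012 0.025 0 -1;0 0 0 0.01 0.01 0 -1;0 0 0 0 0 0 -1;0 0 0 0 0 0 -1"}}

```text
t: 10.8
tool_pos: [620.9, 114.9, 180.0]
tool_rot: [[-0.984, -0.176, 0.008], [-0.177, 0.984, -0.008], [-0.007, -0.009, -1.0]]
contact_force: [0.2, 0.2, -1.0]
finger_gap: 12.6
```

Emit:
{"method": "carry_out", "body": {"series": "0.5 0.5 1.5 0.008 0.014 -0.015 -1;0 0 0 0.007 0.013 -0.02 -1;0 0 0 0 0 0 -1;0 0 0 0 0 0 -1"}}

```text
t: 11.13
tool_pos: [635.5, 138.8, 147.1]
tool_rot: [[-0.98, -0.2, 0.001], [-0.2, 0.98, -0.001], [-0.001, -0.001, -1.0]]
contact_force: [-0.1, 0.1, -1.0]
finger_gap: 12.6
```

```bash
python3 - <<'E'
from h import *
cap("7")
crop("side","7",290,110,390,210,7)
crop("top","7",190,100,300,210,7)
s=env.read_state();print(s["tool_pos"],s["tool_rot"],s["contact_force"])
E
```

```text
pics/c_side7_290_110.png (700, 700, 3)
pics/c_top7_190_100.png (770, 770, 3)
[635.38828965 138.6500439  147.18966098] [[-9.79934545e-01 -1.99318559e-01  6.31776398e-04]
 [-1.99318849e-01  9.79934593e-01 -4.35865795e-04]
 [-5.32223405e-04 -5.53044895e-04 -9.99999705e-01]] [ 0.61391218 -0.42752697 -1.49405027]
```

View pics/c_side7_290_110.png

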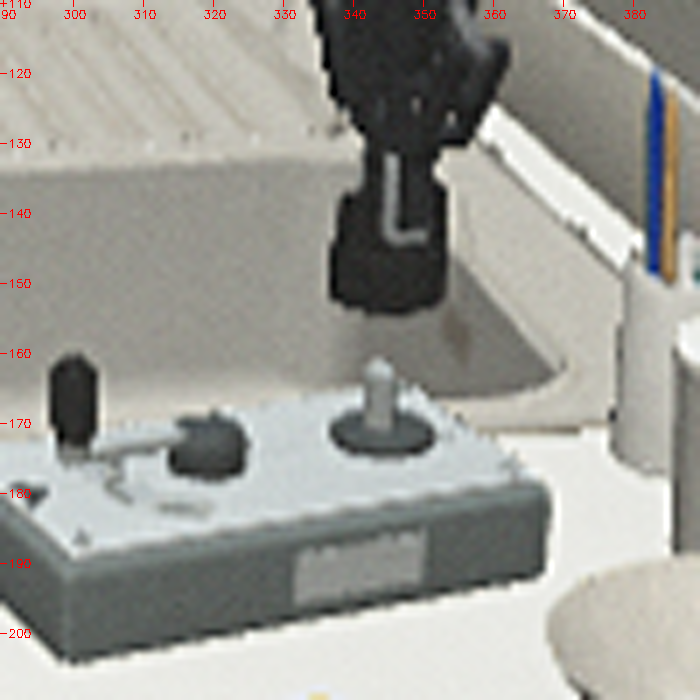

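View pics/c_top7_190_100.png

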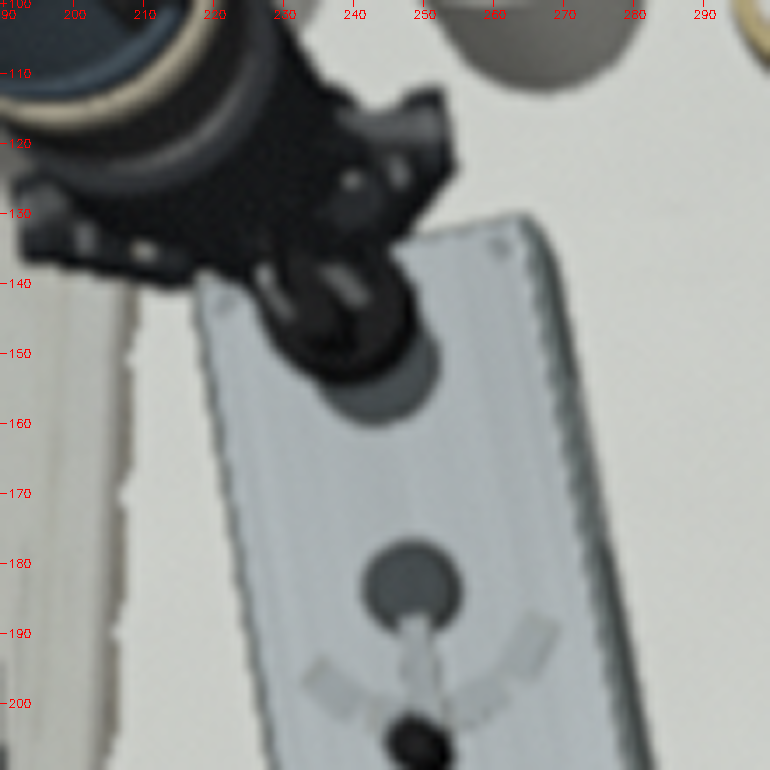

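```bash
python3 - <<'E'
from h import *
def ext(n,x,y,z0,z1,r):
    a=np.linspace(0,2*np.pi,90); L=np.array([[x+r*np.cos(t),y+r*np.sin(t),z] for t in a for z in(z0,z1)])
    p=proj(n,L); return np.round([p[:,0].min(),p[:,0].max(),p[:,1].min(),p[:,1].max()],1)
for n in("side","top"):
    print(n,"knob",ext(n,635.4,138.7,118.3,142.3,25))
    print(n,"boss",ext(n,635.5,142.5,50,58,23),"shaft",ext(n,635.5,142.5,58,84,9))
    b=proj(n,[[635.4,138.7,118.3],[645.4,138.7,118.3],[635.4,148.7,118.3]]);print((b[1:]-b[0])/10)
E
python3 - <<'E'
import sys; sys.path.insert(0,'.')
from h import *
crop("top","7",215,125,260,165,16)
crop("side","7",325,125,365,180,12)
E
```

```text
side knob [336.8 354.2 141.7 155.1]
side boss [336.2 351.5 167.8 176. ] shaft [340.9 347.3 161.5 171.8]
[[ 0.32217064 -0.02033549]
 [-0.10065109 -0.1129624 ]]
top knob [224.6 249.3 129.9 154.3]
top boss [234.4 253.7 142.9 161.7] shaft [237.1 247.3 144.9 155.3]
[[ 0.01492795 -0.41387345]
 [-0.42902373  0.00949965]]
pics/c_top7_215_125.png (640, 720, 3)
pics/c_side7_325_125.png (660, 480, 3)
```

```bash
ls pics | tail -5; python3 -c "
from h import *
crop('top','7',215,125,260,165,16)
crop('side','7',325,125,365,175,12)"
```

```text
top3.png
top4.png
top5.png
top6.png
top7.png
pics/c_top7_215_125.png (640, 720, 3)
pics/c_side7_325_125.png (600, 480, 3)
```

View pics/c_top7_215_125.png

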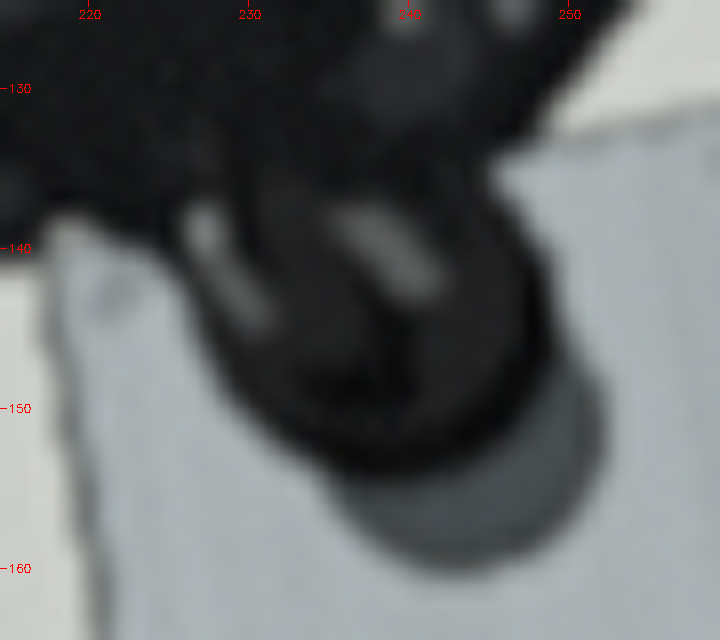

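View pics/c_side7_325_125.png

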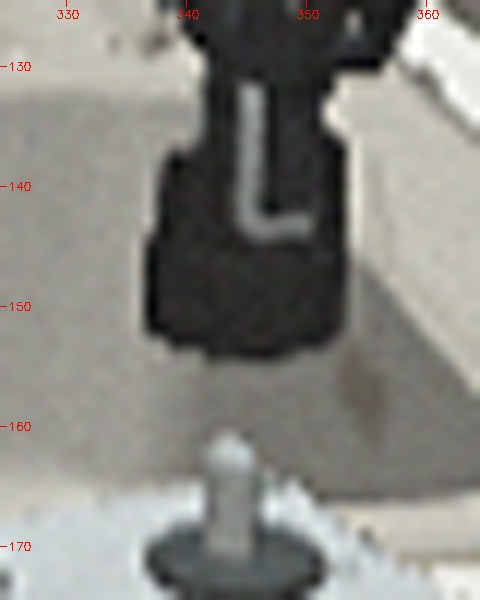

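Emit:
{"method": "carry_out", "body": {"series": "0 0 0.3 0.003 0.006 -0.012 -1;0 0 0 0 0 -0.012 -1;0 0 0 0 0 0 -1;0 0 0 0 0 0 -1"}}

```text
t: 11.57
tool_pos: [639.4, 142.3, 124.7]
tool_rot: [[-0.979, -0.201, 0.005], [-0.201, 0.98, -0.001], [-0.005, -0.002, -1.0]]
contact_force: [0.7, -0.1, -0.9]
finger_gap: 12.7
```

```bash
python3 - <<'E'
from h import *
cap("8")
crop("side","8",325,130,365,180,12)
crop("top","8",215,125,260,165,16)
s=env.read_state();print(s["tool_pos"],s["tool_rot"],s["contact_force"])
E
```

```text
pics/c_side8_325_130.png (600, 480, 3)
pics/c_top8_215_125.png (640, 720, 3)
[639.17968606 142.30455324 124.64085637] [[-9.79493570e-01 -2.01420422e-01  4.70749404e-03]
 [-2.01426482e-01  9.79503270e-01 -8.45974801e-04]
 [-4.44060921e-03 -1.77684084e-03 -9.99988562e-01]] [ 0.30047786 -0.63818164 -2.26068572]
```

View pics/c_side8_325_130.png

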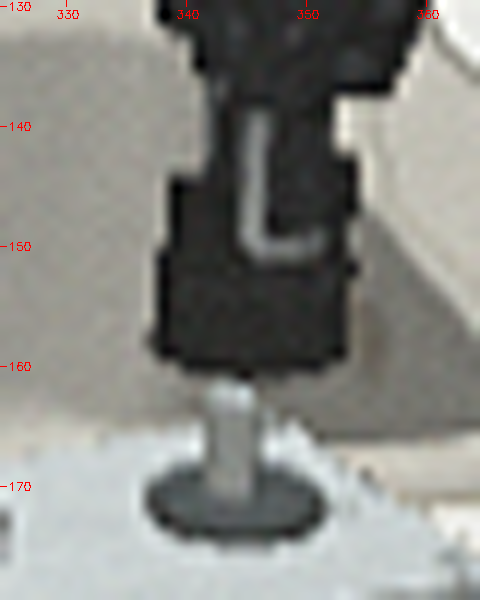

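View pics/c_top8_215_125.png

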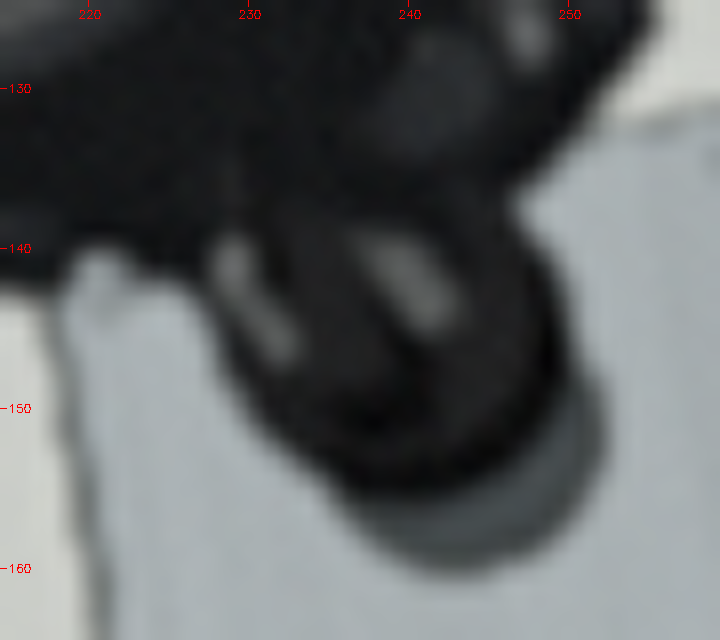

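```bash
cat >> h.py <<'E'
def ext(n,x,y,z0,z1,r):
    a=np.linspace(0,2*np.pi,90); L=np.array([[x+r*np.cos(t),y+r*np.sin(t),z] for t in a for z in(z0,z1)])
    p=proj(n,L); return np.round([p[:,0].min(),p[:,0].max(),p[:,1].min(),p[:,1].max()],1)
E
python3 -c "
from h import *
for n in('side','top'):
  print(n,ext(n,639.2,142.3,95.7,119.7,25),ext(n,637.4,144.6,58,84,9),ext(n,637.4,144.6,50,58,23))"
```

```text
side [337.4 354.6 148.4 161.9] [341.3 347.7 161.2 171.5] [336.6 351.9 167.5 175.7]
top [226.1 250.1 131.9 155.7] [236.3 246.5 144.2 154.6] [233.6 252.8 142.2 161. ]
```

Emit:
{"method": "carry_out", "body": {"series": "-0.1 0.3 0.2 -0.001 0.004 -0.004 -1;0 0 0 0 0 0 -1;0 0 0 0 0 0 -1", "grip_force": 80}}

```text
t: 11.92
tool_pos: [638.5, 146.6, 121.4]
tool_rot: [[-0.979, -0.205, 0.001], [-0.205, 0.979, -0.003], [-0.0, -0.003, -1.0]]
contact_force: [-0.2, -0.0, -1.3]
finger_gap: 12.2
```

Emit:
{"method": "carry_out", "body": {"series": "0 0 0 0 -0.0015 -0.003 -1;0 0 0 0 0 -0.003 -1;0 0 0 0 0 0 -1"}}

```text
t: 12.17
tool_pos: [639.0, 145.4, 115.4]
tool_rot: [[-0.979, -0.206, 0.002], [-0.206, 0.979, -0.002], [-0.001, -0.003, -1.0]]
contact_force: [-0.1, -0.2, -1.3]
finger_gap: 12.3
```

```bash
python3 - <<'E'
from h import *
cap("9")
crop("side","9",325,130,365,180,12)
crop("top","9",215,125,260,165,16)
s=env.read_state();p=s["tool_pos"];print(p,s["tool_rot"][0],s["contact_force"])
for n in('side','top'): print(n,ext(n,p[0],p[1],p[2]-28.9,p[2]-4.9,25),ext(n,637.4,144.6,58,84,9),ext(n,637.4,144.6,50,58,23))
E
```

```text
pics/c_side9_325_130.png (600, 480, 3)
pics/c_top9_215_125.png (640, 720, 3)
[639.15571765 145.35150593 115.92907112] [-0.97865278 -0.20550791  0.00229051] [ 0.16872498 -0.36672815 -0.98743047]
side [336.9 354.1 150.8 164.2] [341.3 347.7 161.2 171.5] [336.6 351.9 167.5 175.7]
top [226.  249.7 133.2 156.8] [236.3 246.5 144.2 154.6] [233.6 252.8 142.2 161. ]
```

View pics/c_side9_325_130.png

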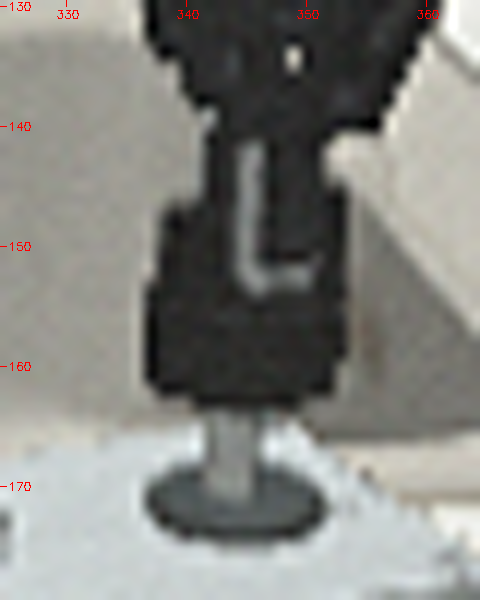

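View pics/c_top9_215_125.png

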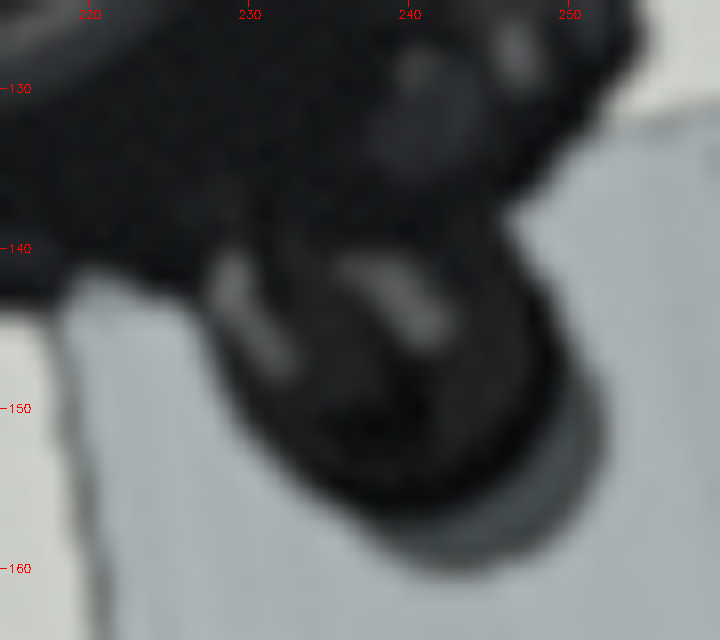

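Emit:
{"method": "carry_out", "body": {"series": "0 0 0 -0.0005 0.0005 -0.003 -1;0 0 0 0 0 -0.003 -1;0 0 0 0 0 0 -1"}}

```text
t: 12.52
tool_pos: [639.9, 146.1, 110.8]
tool_rot: [[-0.979, -0.205, 0.006], [-0.205, 0.979, -0.002], [-0.005, -0.003, -1.0]]
contact_force: [0.2, 0.2, -1.9]
finger_gap: 11.9
```

Emit:
{"method": "carry_out", "body": {"series": "0 0.2 0 -0.001 0 -0.003 -1;0 0 0 0 0 -0.003 -1;0 0 0 0 0 0 -1"}}

```text
t: 12.77
tool_pos: [641.0, 146.4, 105.9]
tool_rot: [[-0.979, -0.205, 0.007], [-0.205, 0.979, -0.001], [-0.007, -0.002, -1.0]]
contact_force: [0.6, 0.4, -2.1]
finger_gap: 12.1
```

```bash
python3 - <<'E'
from h import *
cap("10")
crop("side","10",325,130,365,180,12)
s=env.read_state();p=s["tool_pos"];print(p,s["contact_force"],s["ft_torque"])
for n in('side','top'): print(n,ext(n,p[0],p[1],p[2]-28.9,p[2]-4.9,25))
E
```

```text
pics/c_side10_325_130.png (600, 480, 3)
[640.94884337 146.39405383 105.99184538] [ 1.15871981  0.84226622 -2.69923328] [ 0.11981711 -0.46545936 -0.03454727]
side [337.3 354.3 153.8 167.2]
top [226.9 250.3 134.  157.2]
```

View pics/c_side10_325_130.png

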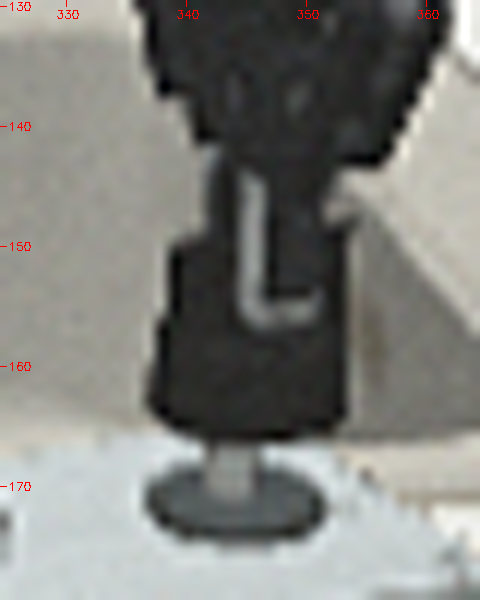

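Emit:
{"method": "carry_out", "body": {"series": "0 0.4 0 -0.002 -0.0005 -0.003 -1;0 0 0 -0.001 0 -0.003 -1;0 0 0 0 0 0 -1"}}

```text
t: 13.12
tool_pos: [641.0, 146.5, 101.5]
tool_rot: [[-0.979, -0.205, 0.007], [-0.205, 0.979, 0.001], [-0.008, -0.001, -1.0]]
contact_force: [2.6, 0.6, -2.5]
finger_gap: 12.1
```

Emit:
{"method": "carry_out", "body": {"series": "0 0 0 0 0 -0.003 -1;0 0 0 0 0 -0.004 -1;0 0 0 0 0 -0.003 -1;0 0 0 0 0 0 -1"}}

```text
t: 13.45
tool_pos: [641.1, 146.6, 92.3]
tool_rot: [[-0.979, -0.205, 0.009], [-0.205, 0.979, 0.001], [-0.009, -0.001, -1.0]]
contact_force: [0.5, 0.3, 4.2]
finger_gap: 12.2
```

Emit:
{"method": "carry_out", "body": {"series": "0 0 0 0 0 -0.003 -1;0 0 0 0 0 -0.003 -1;0 0 0 0 0 -0.003 -1;0 0 0 0 0 0 -1"}}

```text
t: 13.78
tool_pos: [641.1, 146.7, 90.6]
tool_rot: [[-0.979, -0.206, 0.013], [-0.206, 0.979, 0.001], [-0.013, -0.001, -1.0]]
contact_force: [-1.6, 0.4, 4.9]
finger_gap: 12.2
```

Emit:
{"method": "carry_out", "body": {"series": "0 0.3 0 0 0 -0.006 -1;0 0.3 0 0 0 -0.006 -1"}}

```text
t: 13.95
tool_pos: [641.5, 146.7, 88.7]
tool_rot: [[-0.979, -0.206, 0.008], [-0.206, 0.979, 0.001], [-0.008, -0.0, -1.0]]
contact_force: [-8.7, -1.0, 27.2]
finger_gap: 12.1
```

```bash
python3 - <<'E'
from h import *
for i in range(2): cap("11")
crop("side","11",275,130,375,210,8)
crop("top","11",200,120,290,225,6)
s=env.read_state();p=s["tool_pos"];print(s["t"],p,s["contact_force"],s["ft_torque"],s["finger_gap"])
for n in('side','top'): print(n,ext(n,p[0],p[1],54,78,25), ext(n,p[0],p[1],60,84,25))
E
```

```text
pics/c_side11_275_130.png (640, 800, 3)
pics/c_top11_200_120.png (630, 540, 3)
14.15 [641.42278018 146.68343735  88.73366238] [-5.9575027  -0.0331709  19.70017974] [-0.18112547  1.51247253 -0.03939846] 12.159232433274683
side [337.  354.  160.9 174.4] [337.1 354.1 159.  172.5]
top [229.7 252.5 137.1 159.7] [228.9 251.9 136.3 159.1]
```

View pics/c_side11_275_130.png

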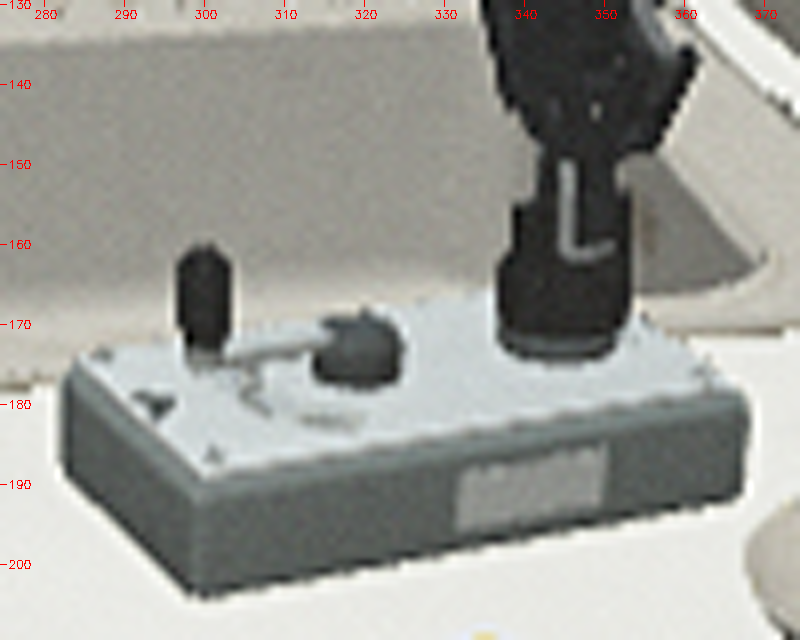

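View pics/c_top11_200_120.png

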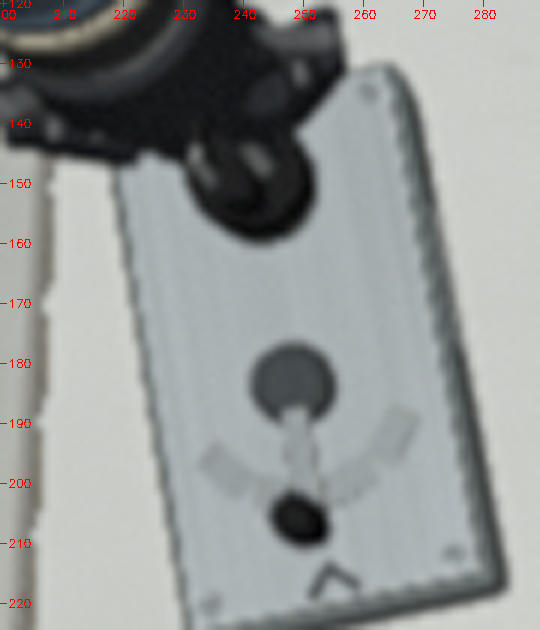

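```bash
python3 - <<'E'
from h import *
for i in range(6): env.get_image("side")
s=env.read_state();print(s["t"],s["tool_pos"],s["contact_force"],s["finger_gap"])
if s["contact_force"][2]>14 and s["tool_pos"][2]<89.5: print(env.finish_job())
E
```

```text
14.45 [641.42559801 146.71246982  88.7615432 ] [-5.92719459 -1.25802285 19.98377479] 11.619936901696168
the job is handed in; nothing more can be done
None
```

The job is handed in, at about 14.5 s of the 48 s allowed. I gripped the lever handle, swung it along its arc into the marked middle notch and let go. I then took the black knob (not the red one) by its bar, lined its pointer up with the shaft's flat, slid it home and pressed the spindle in.

**Lever:** pictures from both cameras, taken after the release and again at the end, show it in the middle notch, in line with the arrowhead.

**Knob and spindle:**
- **Height:** with the knob pressed, the tool stood steady at 88.7 mm. I expected 88.9 mm for the knob fully home and the spindle at its stop.
- **Underside:** in the side picture it sits at about 60 mm, also as expected.
- **Push:** the arm was pushing down steadily with about 20 N when I handed in. That is well over the 8 N spring, and the highest reading was 27 N.
- **Pointer:** by the tool's angle it lies at 11.9°, against 11.8° measured for the box.
- **Grip:** still closed on the knob at 80 N.

**What disagreed:**
- **Shaft position:** the camera-based estimate was about 2–4 mm off from where the knob finally centred itself, though it went on with little side force (about 3 N).
- **Finger gap:** it read 12 mm on a bar given as 14 mm, and 19 mm on the 20 mm handle. I took this as a sensor offset.
- **Side force:** about 6 N remained along x at the end.

The bystander items were never touched. I did not compare them in pictures at the end.

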